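# Clip the self-closing tweezers onto the brass valve stem

## Robot

A 6-joint arm with a two-finger parallel gripper is mounted at the origin on the work surface. World frame = base frame: x ahead of the robot, y to its left, z up, the work surface at z = 0. Lengths are in m, angles in rad, forces in N, time in s.
With the tool pointing down it reaches from about 0.35 to 0.775 m from the base axis. Payload 7.3 kg.
Tool frame: the origin (TCP) lies at the centre of the arm's flange, where the gripper is bolted on; the fingertips stand 178 mm ahead of it and the grasp point (between the pads) lies 159 mm ahead of it; z points along the fingers, y is the line along which they close (so a half turn about z gives the same grasp; the last joint's range is limited). The gripper opens to 92 mm and grips with 3 to 60 N. Pads are 19 mm wide; open, the fingers measure 130 mm over their backs; the gripper's body (75 mm by 190 mm) begins 47 mm behind the grasp point.
Start: joints at [-1.332, 0.342, 1.524, -0, 1.275, -0.146], TCP at [0.197, -0.487, 0.405] pointing down, gripper open.
Joint ranges: [-2.53, 2.53], [-0.77, 2.02], [0.04, 2.7], [-1, 4.14], [0.28, 2.66], [-3.11, 3.11]. Speed limits (rad/s): [2.57, 2.57, 3.14, 3.14, 3.14, 3.14].

## Interface

Orientations are given as [roll, pitch, yaw] about the fixed x, y, z axes, in that order (R = Rz(yaw) Ry(pitch) Rx(roll)).
In Python, from cell import telemetry, vision, ticket gives the robot as it stands.
- The arm moves only by the shell command python3 -m crank 'ROWS' [FORCE]. ROWS is JSON, a list of rows, each a list of 5 numbers: the gripper command: -1 is shut, 1 is fully open, values between are in proportion, then the shift along the tool's x, y, z in mm, then the turn about the tool's z in rad. In form: [[fingers, dx, dy, dz, roll], ...]. A call has 1 to 12 rows; each row is the pose to reach, as a shift and turn from the pose commanded when the call began, along the tool's axes at that moment; what a row does not reach only later rows make up. A row lasts 1/12 s, in which the tool goes at most 41.7 mm and 7.16 degrees, less where a joint would pass 70% of its speed; a pose out of reach is approached as far as the arm can. A call with a gripper value outside its range is refused whole. The fingers move at their own pace and stop on an object; FORCE is the grip in N (left out, the last holds). Time passes only in rows, so rows that repeat a pose let the fingers close. It gives the time, the measured TCP pose, the force, the opening and the grip force at its end, in the units of the state.
- telemetry.observe(): the state, without advancing time (a new reading comes with each control period).
- vision.read_camera(name): name is "scene" or "top"; returns (picture, depth): 480x640x3 uint8, red, green, blue; 480x640 float32, m along the optical axis (not along the pixel's ray), 0 where there is no reading.
- vision.get_calibration(name): a dict with "camera_matrix" (3x3 intrinsics, pixels), "rvec" (rotation vector, rad) and "tvec" (3), from world to camera coordinates, as OpenCV has them. Camera axes: x right, y down, z forward; pixel columns grow to the right and rows downward; lengths in m; the calibration is good to about 2 mm. A picture is of the moment at which its call begins. get_calibration takes no time and is no camera call.
- ticket.hand_in(): hands the job in; it is judged then, once.
The state is a dict: "time": time; "qpos": joint angles; "qvel": joint speeds; "joint_efforts": joint torques, N m; "tool_pos": TCP position; "tool_rot": TCP orientation; "contact_force": force on the tool from outside, world axes, zero at the start; "torque": the same for the moment, N m; "opening": finger opening in m; "grip_force": force on a finger pad.
Only numpy, scipy, OpenCV 4.12 (cv2) and the standard library are available. Lean on these libraries where they do the work, as an engineer would, in place of code of your own. Each camera call takes 0.05 s, during which the arm holds its last target. There are 200 camera calls.

## Task

Squeeze the red grips of the self-closing tweezers to open their jaws, lift them off the post of their blue stand, lower the open jaws around the stem of the valve body that has the brass stem, and let go, so that they stay clipped upright on that stem, jaws well down over it, as a stop that keeps it from sliding into its bore. Leave both valve bodies standing where they are.

Things in the scene. Friction and masses are not known exactly. Their poses are not given: they have to be found in the camera images.
- tweezers: Loose steel cross-lock tweezers, 64 g, upright, jaws down, 147 mm tall, clipped on the stand's 12 mm post at the start. Origin midway between the jaw tips (lowest point); z up; y: the line along which jaws and grips move (both ways alike). Dark pivot head 22 x 12 mm at the top (z 133 to 147). Let go, they close on a part with about 3 N per jaw.
- tweezers_tip (a point): Midway between the two jaw tips (the tweezers' origin). The flat steel jaws are 24 mm wide (x), 36 mm tall (z 0 to 36 mm), 3 mm thick, 44 mm apart when squeezed fully open; above them the arms cross, so a part can enter 36 mm deep.
- tweezers_grips (a point): Midway between the two red grips, 98 mm above the jaw tips: squeeze here from above, fingers either side along y. Grips 18 mm wide (x), 28 mm tall, 45 mm apart over their outer faces at rest; squeezed (8 N at first, 12 N at the end; grip with 20 to 40 N) they meet a stop at about 33 mm, parallel, jaws fully open.
- jaw_a (a joint): Opening of the tweezers, rad per arm: 0 when the jaws grip a 12 mm part, -0.045 when shut on nothing, 0.13 when squeezed fully open; spring-loaded towards shut. Both arms move alike.
- stand: Fixed blue round stand, 84 mm across and 16 mm high, with a black upright post 12 mm in diameter whose top is 62 mm above the table. Origin: centre of its underside. The tweezers start on the post, jaw tips 30 mm above the table; lift them by 40 mm or more to clear it.
- valve_brass: Loose aluminium valve body, 0.8 kg, with the BRASS stem: foot 76 x 76 x 10 mm, round body, side port along +y (to 46 mm from the centre), brass gland nut 30 mm across, top 60 mm above the table; from it rises an upright brass stem 12 mm in diameter, 34 mm tall (to 94 mm above the table). Origin: centre of its underside, on the stem's axis.
- brass_stem_top (a point): Centre of the top end of the brass stem, 94 mm above the table.
- valve_steel: Loose valve body of the same shape and size but with a grey steel stem and dark nut: not to be disturbed. Origin: centre of its underside.
Mind the look-alikes: they are no part of the job. There is more than one size of the tweezers; the job needs the smaller. What is shaped like the valve_brass but green or orange is not meant.

How it is judged:
By the outcome, as a careful person would: the job done as asked, in the order asked, and still so for the second after the job is handed in, with the robot touching nothing.
It also fails if it takes over 38 s, if anything falls off the work surface, if the arm or the gripper's body presses on something with over 40 N, if the wrist force passes 120 N, or if a joint passes its speed limit or range.

## Working session

There is one attempt and no reset: what is moved stays moved. The work goes in short steps, Python scripts to look and compute and a shell command to move; the robot and the scene stay as the last step left them, time stands still between calls to the robot, and variables do not carry over. Pictures are saved under pics/ and viewed, at most 10 in all, crops included, and the job is handed in when it is done.

```bash
ls; mkdir -p pics
python3 - <<'E'
from cell import telemetry, vision
import cv2,numpy as np
for n in("scene","top"):
    p,d=vision.read_camera(n); cv2.imwrite(f"pics/{n}0.png",p[:,:,::-1]); np.savez(f"{n}0.npz",p=p,d=d)
    c=vision.get_calibration(n); print(n,np.round(c["camera_matrix"],1).tolist(),c["rvec"],c["tvec"])
s=telemetry.observe();print(s["time"],s["tool_pos"],s["tool_rot"],s["opening"])
E
```

```text
pics
scene [[544.8, 0.0, 319.6], [0.0, 544.8, 240.0], [0.0, 0.0, 1.0]] [ 1.60879754  2.03822034 -0.76252587] [ 1.53035355e-03 -2.61363652e-01  1.64802059e+00]
top [[456.6, 0.0, 317.6], [0.0, 456.6, 233.6], [0.0, 0.0, 1.0]] [ 2.18364119 -2.14320475  0.11365144] [0.1115612  0.43691451 1.30517113]
0.1 [ 0.1970693  -0.48648518  0.40413872] [-3.14027374e+00 -2.00602173e-04  3.84836649e-01] 0.0918677167727622
```

View pics/scene0.png

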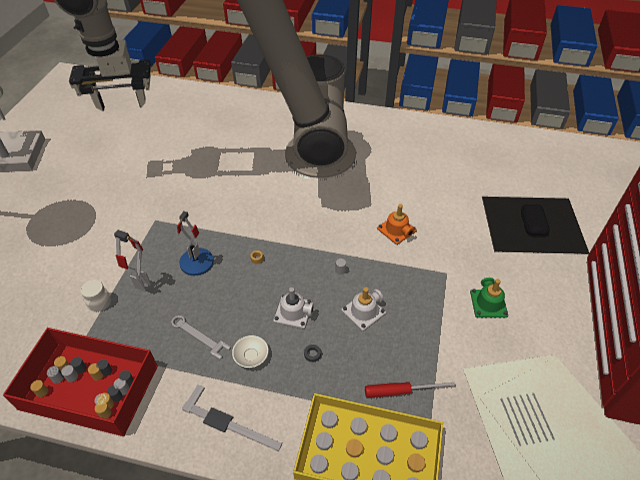

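View pics/top0.png

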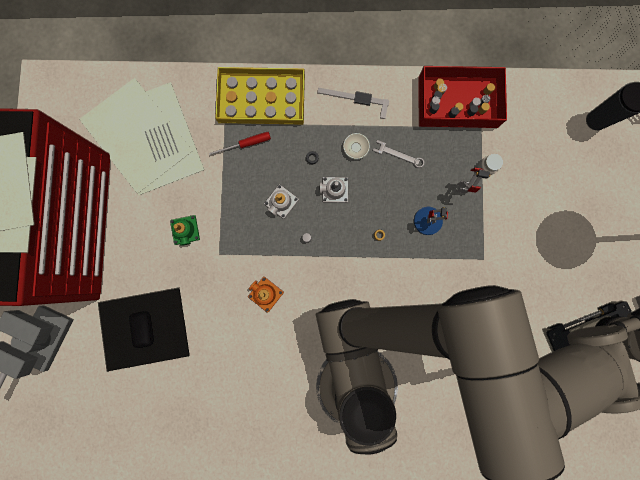

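The scene camera shows tweezers at (190,235) on the blue stand and taller ones at (130,260) with no stand. The valve-shaped bodies are aluminium with a brass stem at (365,303), aluminium with a dark stem at (292,305), orange at (398,225) and green at (490,298). The description fits the tweezers on the blue stand (smaller) and the valve at (365,303), which is top (281,202). I'll confirm both in one crop.

```bash
cat > h.py <<'E'
import cv2,numpy as np
from cell import vision
def cal(n):
    c=vision.get_calibration(n);R=cv2.Rodrigues(np.array(c["rvec"],float))[0];return np.array(c["camera_matrix"]),R,np.array(c["tvec"],float).ravel()
def ray(n,uv):
    K,R,t=cal(n);d=R.T@np.linalg.inv(K)@np.array([*uv,1.]);return -R.T@t,d
def plane(n,uv,z):
    o,d=ray(n,uv);return o+d*(z-o[2])/d[2]
def cloud(n,d):
    K,R,t=cal(n);v,u=np.mgrid[:480,:640];P=np.stack([(u-K[0,2])/K[0,0]*d,(v-K[1,2])/K[1,1]*d,d],-1);W=(P-t)@R;W[d<=0]=np.nan;return W
def proj(n,X):
    K,R,t=cal(n);q=K@(R@np.array(X)+t);return q[:2]/q[2]
E
python3 - <<'E'
from h import *
A={n:np.load(n+"0.npz") for n in("scene","top")}
def crop(n,u,v,w,h,W,H):return cv2.resize(A[n]["p"][v:v+h,u:u+w,::-1],(W,H),interpolation=cv2.INTER_CUBIC)
a=np.hstack([crop("scene",100,200,125,100,400,300),crop("scene",260,260,133,100,400,300)])
b=np.hstack([crop("top",380,150,120,90,400,300),crop("top",250,160,120,90,400,300)])
cv2.imwrite("pics/crop.png",np.vstack([a,b]))
for n,boxes in(("scene",dict(tw=(160,200,222,280),valve=(335,280,393,330))),("top",dict(tw=(405,195,456,240),valve=(258,180,305,222)))):
    hsv=cv2.cvtColor(A[n]["p"],cv2.COLOR_RGB2HSV);C=cloud(n,A[n]["d"])
    for k,(x0,y0,x1,y1) in boxes.items():
        M=np.zeros((480,640),bool);M[y0:y1,x0:x1]=1
        H,S,V=cv2.split(hsv)
        ms=dict(red=((H<8)|(H>172))&(S>140)&(V>60),blue=(H>95)&(H<125)&(S>140)) if k=="tw" else dict(brass=(H>10)&(H<28)&(S>110))
        for mn,m in ms.items():
            m=m&M
            nl,L,st,ce=cv2.connectedComponentsWithStats(m.astype(np.uint8))
            for i in range(1,nl):
                if st[i,4]>5: print(n,k,mn,st[i].tolist(),ce[i].round(1),np.nanmedian(C[L==i],0).round(4),np.nanmin(C[L==i],0).round(3),np.nanmax(C[L==i],0).round(3))
        h=C[...,2]; m=M&(h>.06)
        print(n,k,"max z",np.nanmax(h[M]), "centroid of top 8mm",np.nanmean(C[M&(h>np.nanmax(h[M])-.008)],0).round(4))
E
```

```text
scene tw red [177, 223, 4, 10, 29] [178.6 227.4] [ 0.4839 -0.2249  0.1298] [ 0.475 -0.228  0.116] [ 0.491 -0.222  0.143]
scene tw red [192, 225, 7, 13, 52] [194.8 230.9] [ 0.4851 -0.184   0.1281] [ 0.475 -0.189  0.113] [ 0.494 -0.18   0.143]
scene tw blue [180, 248, 33, 27, 591] [196.5 262.7] [ 0.4929 -0.1964  0.0127] [ 0.442 -0.247 -0.002] [ 0.524 -0.162  0.027]
scene tw max z 0.18111325492028627 centroid of top 8mm [ 0.4833 -0.2046  0.1769]
scene valve brass [358, 287, 13, 18, 148] [364.5 296.8] [0.5352 0.2305 0.0621] [0.52  0.216 0.052] [0.545 0.244 0.096]
scene valve max z 0.09619220279968849 centroid of top 8mm [0.5317 0.2298 0.0933]
top tw red [432, 212, 2, 5, 8] [432.6 214. ] [ 0.4817 -0.1874  0.1407] [ 0.477 -0.207  0.061] [ 0.487 -0.184  0.142]
top tw blue [414, 207, 29, 28, 464] [426. 222.] [ 0.4725 -0.1954  0.0133] [ 0.441 -0.247  0.001] [ 0.522 -0.163  0.025]
top tw blue [435, 212, 6, 5, 17] [438.1 214.2] [ 0.5006 -0.2337  0.0139] [ 0.474 -0.239  0.009] [ 0.507 -0.199  0.167]
top tw max z 0.18145081218030182 centroid of top 8mm [ 0.4805 -0.2042  0.1775]
top valve brass [275, 193, 10, 11, 82] [279.6 198. ] [0.5285 0.2286 0.0618] [0.517 0.217 0.053] [0.546 0.243 0.098]
top valve max z 0.09803876273422268 centroid of top 8mm [0.5314 0.2303 0.0947]
```

View pics/crop.png

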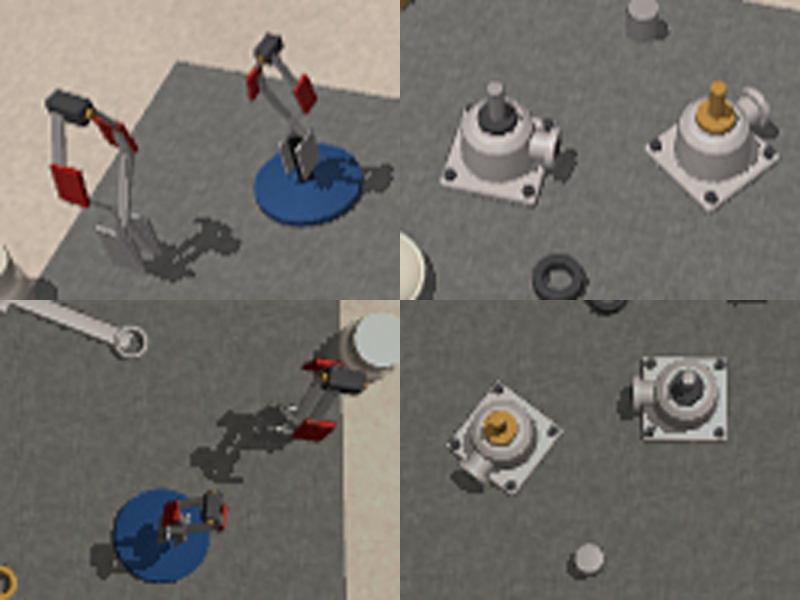

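The crop confirms it: the smaller tweezers are clipped on the blue stand, and the aluminium body with the brass stem is right-hand in the scene view and left-hand in the top view. Next I need the tweezers' yaw, the clearances and the distances to move.

Run:
```python
from h import *
A={n:np.load(n+"0.npz") for n in("scene","top")}
for n in A:
    C=cloud(n,A[n]["d"]);print(n,"cam",-cal(n)[1].T@cal(n)[2])
    x,y,z=C[...,0],C[...,1],C[...,2]
    near=(np.hypot(x-.4825,y+.2045)<.05)
    for nm,m in(("head",near&(z>.168)),("gripL",near&(y<-.2045-.015)&(z>.112)&(z<.145)),("gripR",near&(y>-.2045+.014)&(z>.112)&(z<.145)),("jaws",near&(z>.032)&(z<.065))):
        P=C[m][:,:2]
        if len(P)<5: print(nm,len(P));continue
        w,V=np.linalg.eigh(np.cov(P.T));r=cv2.minAreaRect((P*1000).astype(np.float32))
        print(nm,len(P),P.mean(0).round(4),"axis deg",np.degrees(np.arctan2(V[1,1],V[0,1])).round(1),(np.sqrt(w)*1000).round(1),np.round(r[1],1),round(r[2],1),z[m].max())
    b=(x>.4)&(x<.75)&(y<-.22)&(y>-.42)&(np.hypot(x-.4825,y+.2045)>.05)&(z>.1)
    print("big", C[b].min(0) if b.any() else 0,C[b].max(0) if b.any() else 0)
    m=(np.hypot(x-.5315,y-.230)<.02)&(z>.066);P=C[m]
    m2=m&(z>.0905);print("stem",len(P),P.mean(0),"top",m2.sum(),C[m2].mean(0))
    print("steel",np.nanmean(C[(np.hypot(x-.56,y-.11)<.05)&(z>.07)],0))
```

```text
scene cam [1.24214762 0.29790377 1.07359574]
head 61 [ 0.4841 -0.2039] axis deg 174.9 [3.7 7.1] [24.6 13.3] 0.6 0.18111325492028627
gripL 52 [ 0.4806 -0.2246] axis deg 170.6 [1.6 5.8] [ 6.4 21.2] 75.1 0.14277773721580672
gripR 66 [ 0.4844 -0.1849] axis deg 173.7 [2.3 5.8] [10.  22.8] 79.4 0.14441267450318718
jaws 121 [ 0.484  -0.2043] axis deg 127.1 [6.  7.6] [20.1 25.7] 82.1 0.06458800628726945
big [ 0.55042428 -0.32107293  0.10149003] [ 0.61259397 -0.286109    0.19789633]
stem 58 [0.53354661 0.23018578 0.08345556] top 22 [0.53149537 0.22996963 0.09384643]
steel [0.57138201 0.07093125 0.08653046]
top cam [0.29031783 0.11309614 1.34526454]
head 45 [ 0.4815 -0.2041] axis deg 173.4 [3.4 7. ] [10.5 24.6] 83.5 0.18145081218030182
gripL 17 [ 0.4779 -0.2237] axis deg 178.5 [1.4 6. ] [17.9  5.3] 5.1 0.14314807584837863
gripR 32 [ 0.4836 -0.1841] axis deg 179.0 [1.8 5.3] [17.2  6.7] 1.5 0.1424046700935551
jaws 35 [ 0.4787 -0.2033] axis deg 73.2 [6.8 7.3] [18.5 23.2] 84.5 0.06496533139514903
big [ 0.54774176 -0.32137366  0.10039097] [ 0.61190393 -0.28756183  0.19892148]
stem 24 [0.5306943  0.22927716 0.08850562] top 14 [0.53106872 0.23000715 0.09503899]
steel [0.56934344 0.07102596 0.09081251]
```

```bash
python3 -m crank '[[1,190,-80,0,0.24],[1,370,-154,0,0.485],[1,370,-154,0,0.485],[1,370,-154,0,0.485],[1,370,-154,0,0.485],[1,370,-154,0,0.485],[1,370,-154,0,0.485],[1,370,-154,0,0.485],[1,370,-154,0,0.485],[1,370,-154,0,0.485],[1,370,-154,0,0.485],[1,370,-154,0,0.485]]' 30; python3 -m crank '[[1,0,0,0,0],[1,0,0,0,0],[1,0,0,0,0]]'
```

```text
time: 1.1
tool_pos: [0.4833, -0.2031, 0.4041]
tool_rot: [-3.141, 0.001, -0.096]
contact_force: [-0.6, -0.5, 0.3]
opening: 0.0914
grip_force: 0.0
time: 1.35
tool_pos: [0.4814, -0.2061, 0.4047]
tool_rot: [3.141, 0.0, -0.102]
contact_force: [-0.4, 0.5, -0.9]
opening: 0.0918
grip_force: 0.0
```

```bash
python3 -m crank '[[1,0,0,30,0],[1,0,0,60,0],[1,0,0,80,0],[1,0,0,95,0],[1,0,0,104,0],[1,0,0,110,0],[1,0,0,110,0],[1,0,0,110,0]]'
python3 - <<'E'
from h import *
from cell import telemetry
P=[]
for n in("scene","top","top"):
    p,d=vision.read_camera(n);s=telemetry.observe();P.append(s["tool_pos"])
    if n=="scene": q=p
print(np.mean(P,0),s["contact_force"],s["opening"])
cv2.imwrite("pics/grip1.png",cv2.resize(q[120:290,90:300,::-1],(740,600),interpolation=cv2.INTER_CUBIC))
E
```

```text
time: 2.02
tool_pos: [0.4823, -0.2055, 0.2953]
tool_rot: [3.141, -0.001, -0.101]
contact_force: [-0.1, 0.4, 0.3]
opening: 0.0915
grip_force: 0.0
[ 0.48243583 -0.20529975  0.29573415] [ 1.00439733e-04 -3.42056895e-02  2.05126767e-01] 0.09171858130560154
```

View pics/grip1.png

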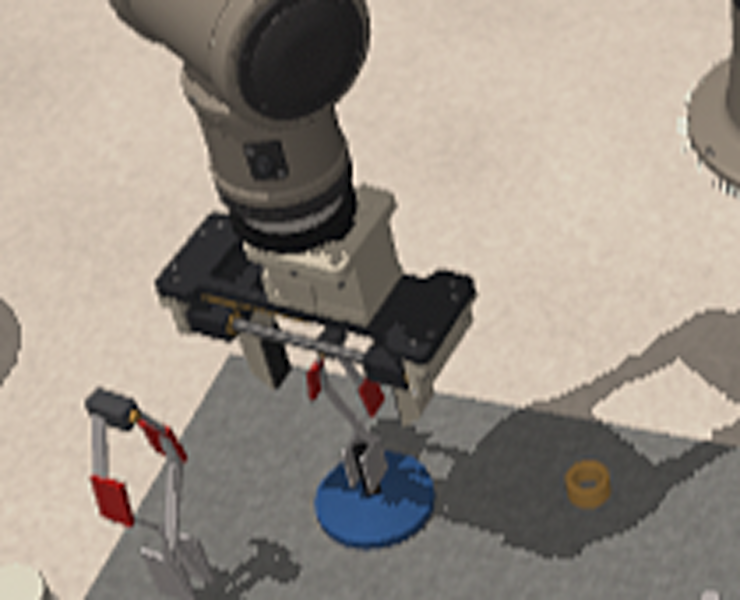

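The fingers straddle the red grips, at (315,380) and (372,397) in the crop, with room on both sides. Now squeezing.

```bash
python3 -m crank '[[-1,0,0,0,0],[-1,0,0,0,0],[-1,0,0,0,0],[-1,0,0,0,0],[-1,0,0,0,0],[-1,0,0,0,0],[-1,0,0,0,0],[-1,0,0,0,0],[-1,0,0,0,0],[-1,0,0,0,0]]' 30
```

```text
time: 3.0
tool_pos: [0.4822, -0.2049, 0.2946]
tool_rot: [-3.142, 0.0, -0.1]
contact_force: [1.0, 0.1, -0.2]
opening: 0.0327
grip_force: 30.0
```

```bash
python3 -m crank '[[-1,0,0,-10,0],[-1,0,0,-25,0],[-1,0,0,-45,0],[-1,0,0,-65,0],[-1,0,0,-85,0],[-1,0,0,-95,0],[-1,0,0,-100,0],[-1,0,0,-100,0],[-1,0,0,-100,0]]'
python3 - <<'E'
from h import *
from cell import telemetry
q=[]
for n in("scene","top"):
    p,d=vision.read_camera(n);np.savez(n+"1.npz",p=p,d=d);q.append(p)
s=telemetry.observe();print(s["tool_pos"],s["contact_force"],s["opening"],s["grip_force"])
a=cv2.resize(q[0][90:290,90:290,::-1],(400,400),interpolation=cv2.INTER_CUBIC)
b=cv2.resize(q[1][150:300,350:500,::-1],(400,400),interpolation=cv2.INTER_CUBIC)
cv2.imwrite("pics/lift1.png",np.hstack([a,b]))
E
```

```text
time: 3.75
tool_pos: [0.482, -0.2049, 0.3941]
tool_rot: [-3.141, 0.001, -0.1]
contact_force: [0.2, 0.5, -0.5]
opening: 0.0323
grip_force: 30.0
[ 0.48203183 -0.20488181  0.39352693] [-0.10223535  0.01684746 -0.94652086] 0.03292209413038878 29.980930387973785
```

View pics/lift1.png

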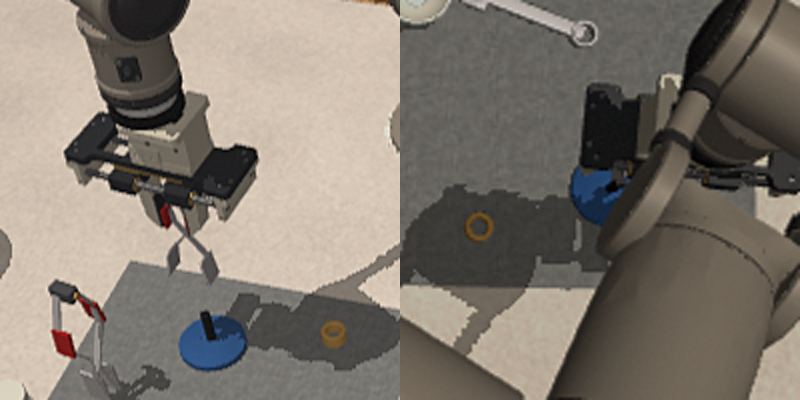

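The tweezers are held open, jaws at (173,262) and (210,265), clear of the bare post at (207,325). I'll measure where the jaws sit relative to the tool.

Run:
```python
from h import *
A=np.load("scene1.npz");C=cloud("scene",A["d"]);x,y,z=C[...,0],C[...,1],C[...,2]
near=(np.hypot(x-.482,y+.205)<.06)&(z>.118)
print("min z",z[near].min())
c,s=np.cos(-.1),np.sin(-.1)
X=(x-.482)*c+(y+.205)*s; Y=-(x-.482)*s+(y+.205)*c
for side in(-1,1):
    m=near&(z<.160)&(Y*side>.005)&(abs(Y)<.04)
    print(side,m.sum(),"X",np.percentile(X[m],[2,50,98]).round(4),"Y",np.percentile(Y[m],[2,50,98]).round(4),"z",z[m].min().round(4))
    for lo in(.125,.135,.145,.153):
        k=m&(z>=lo)&(z<lo+.009)
        if k.any(): print("  z",lo,k.sum(),"X med",np.median(X[k]).round(4),"Y med",np.median(Y[k]).round(4))
```

```text
min z 0.13188979410974688
-1 48 X [-0.0129  0.0001  0.0117] Y [-0.0261 -0.0233 -0.0218] z 0.136
  z 0.135 17 X med 0.0029 Y med -0.025
  z 0.145 15 X med -0.0031 Y med -0.0229
  z 0.153 14 X med -0.0002 Y med -0.0225
1 66 X [-0.0126 -0.0009  0.0118] Y [0.0209 0.0245 0.0274] z 0.1319
  z 0.125 1 X med 0.0073 Y med 0.0228
  z 0.135 21 X med 0.0017 Y med 0.0255
  z 0.145 24 X med -0.0027 Y med 0.0244
  z 0.153 17 X med 0.0005 Y med 0.0236
```

```bash
python3 -m crank '[[-1,0,-15,0,0],[-1,1,-45,0,0],[-1,1,-80,0,0],[-1,2,-118,0,0],[-1,2,-156,0,0],[-1,3,-194,0,0],[-1,3,-232,0,0],[-1,4,-270,0,0],[-1,4,-308,0,0],[-1,5,-346,0,0],[-1,5,-380,0,0],[-1,6,-405,0,0]]'; python3 -m crank '[[-1,0,-18,0,0],[-1,0,-28,0,0],[-1,0,-33,0,0],[-1,0,-33,0,0],[-1,0,-33,0,0]]'
python3 - <<'E'
from h import *
from cell import telemetry
q=[];P=[]
for n in("scene","top","scene"):
    p,d=vision.read_camera(n);np.savez(n+"2.npz",p=p,d=d);q.append(p);s=telemetry.observe();P.append(s["tool_pos"])
t=np.mean(P,0);print(t,s["tool_rot"],s["contact_force"],s["opening"],s["grip_force"])
a=cv2.resize(q[0][150:350,270:470,::-1],(400,400),interpolation=cv2.INTER_CUBIC)
b=cv2.resize(q[1][130:280,210:360,::-1],(400,400),interpolation=cv2.INTER_CUBIC)
cv2.imwrite("pics/over.png",np.hstack([a,b]))
C=cloud("scene",d);x,y,z=C[...,0],C[...,1],C[...,2]
c,s=np.cos(-.1),np.sin(-.1)
X=(x-t[0])*c+(y-t[1])*s; Y=-(x-t[0])*s+(y-t[1])*c;near=np.hypot(X,Y)<.06
for side in(-1,1):
    m=near&(z>.125)&(z<.160)&(Y*side>.005)&(abs(Y)<.04)
    print(side,m.sum(),"X",np.percentile(X[m],[2,50,98]).round(4),"Y",np.percentile(Y[m],[2,50,98]).round(4),"z",z[m].min().round(4))
m=near&(z>.088)&(z<.1);print("stem XY rel",m.sum(),X[m].mean(),Y[m].mean(),"world",x[m].mean(),y[m].mean())
E
```

```text
time: 4.85
tool_pos: [0.5283, 0.2003, 0.3934]
tool_rot: [3.141, 0.002, -0.099]
contact_force: [0.5, -0.1, -1.0]
opening: 0.0323
grip_force: 30.0
time: 5.27
tool_pos: [0.5321, 0.2295, 0.3943]
tool_rot: [3.141, 0.001, -0.101]
contact_force: [0.9, 0.1, -0.4]
opening: 0.0325
grip_force: 30.0
[0.53212209 0.22913291 0.39460706] [ 3.14125320e+00  4.05487359e-06 -1.01712571e-01] [-0.42933273 -0.77205611 -0.82037907] 0.03240346533710129 29.980925023555756
-1 13 X [-0.013   0.0089  0.012 ] Y [-0.0269 -0.0252 -0.0226] z 0.1385
1 35 X [-0.0127  0.0023  0.0117] Y [0.0221 0.0241 0.0258] z 0.1344
stem XY rel 25 -0.00034456648029721626 0.0006050538414590662 world 0.5318396496232403 0.22976933810361116
```

View pics/over.png

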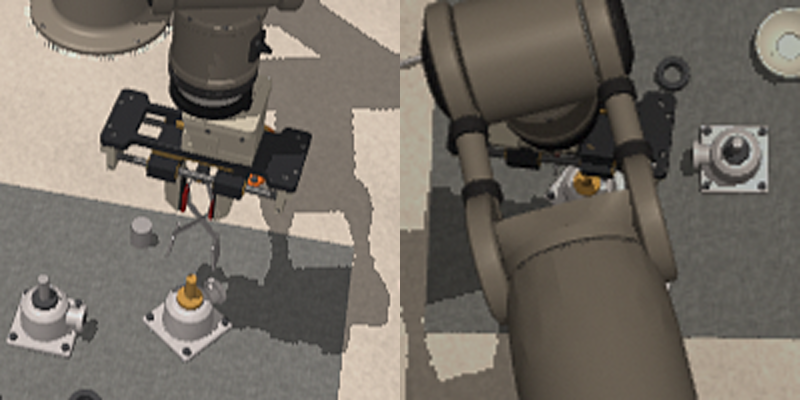

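Aligned within about 1 mm: the jaws at (175,250) and (215,262) hang astride the brass stem's axis at (190,285). Now lowering 64 mm.

```bash
python3 -m crank '[[-1,0,0,8,0],[-1,0,0,18,0],[-1,0,0,28,0],[-1,0,0,38,0],[-1,0,0,47,0],[-1,0,0,54,0],[-1,0,0,60,0],[-1,0,0,64,0],[-1,0,0,64,0],[-1,0,0,64,0],[-1,0,0,64,0]]'
python3 - <<'E'
from h import *
from cell import telemetry
p,d=vision.read_camera("scene");s=telemetry.observe();t=s["tool_pos"];print(t,s["contact_force"],s["torque"])
cv2.imwrite("pics/low.png",cv2.resize(p[220:340,310:430,::-1],(600,600),interpolation=cv2.INTER_CUBIC))
C=cloud("scene",d);x,y,z=C[...,0],C[...,1],C[...,2]
c,s=np.cos(-.1),np.sin(-.1)
X=(x-t[0])*c+(y-t[1])*s; Y=-(x-t[0])*s+(y-t[1])*c
for side in(-1,1):
    m=(abs(X)<.014)&(Y*side>.018)&(abs(Y)<.03)&(z>.055)&(z<.1)
    print(side,m.sum(),X[m].min(),X[m].max(),np.median(Y[m]),z[m].min())
E
```

```text
time: 6.33
tool_pos: [0.5322, 0.2303, 0.3312]
tool_rot: [-3.141, -0.001, -0.1]
contact_force: [0.0, 0.4, -0.3]
opening: 0.0325
grip_force: 30.0
[0.53215316 0.23027349 0.33124445] [ 0.43506426  0.25848795 -0.20583797] [-0.03798968  0.06603826 -0.00598273]
-1 13 -0.008438652622198334 0.01289485534349477 -0.024852104221197022 0.05520776868634174
1 38 -0.010696017173162995 0.012125268878567297 0.024111791853534823 0.05530833778868329
```

View pics/low.png

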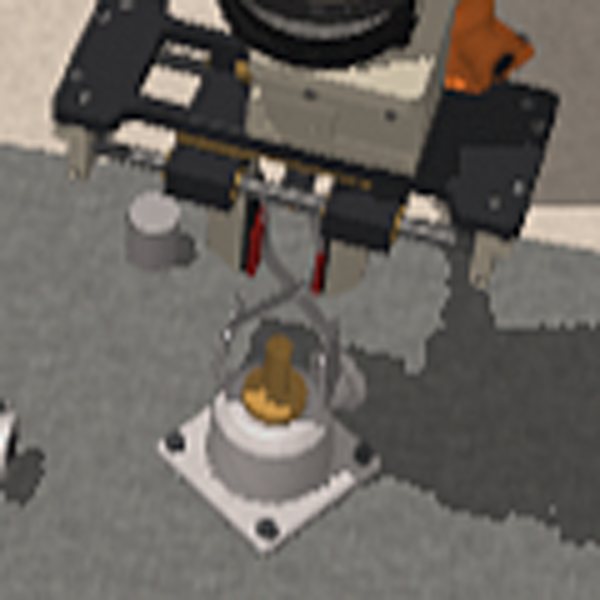

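The jaws straddle the stem at (228,340) and (325,370), with no contact force. Letting go gradually.

```bash
python3 -m crank '[[-0.26,0,0,0,0],[-0.2,0,0,0,0],[-0.14,0,0,0,0],[-0.08,0,0,0,0],[-0.02,0,0,0,0],[0.05,0,0,0,0],[0.2,0,0,0,0],[0.5,0,0,0,0],[0.7,0,0,0,0],[0.7,0,0,0,0],[0.7,0,0,0,0]]'
```

```text
time: 7.3
tool_pos: [0.532, 0.2302, 0.3307]
tool_rot: [3.142, -0.0, -0.1]
contact_force: [-0.4, 0.4, 0.5]
opening: 0.0757
grip_force: 0.0
```

```bash
python3 -m crank '[[0.7,0,0,-8,0],[0.7,0,0,-20,0],[0.7,0,0,-40,0],[0.7,0,0,-65,0],[0.7,0,0,-90,0],[0.7,0,0,-110,0],[0.7,0,0,-120,0],[0.7,0,0,-120,0]]';  python3 -m crank '[[0.7,-20,60,0,0],[0.7,-30,100,0,0],[0.7,-40,140,0,0],[0.7,-50,180,0,0],[0.7,-60,220,0,0],[0.7,-60,240,0,0],[0.7,-60,250,0,0],[0.7,-60,250,0,0],[0.7,-60,250,0,0]]'
python3 - <<'E'
from h import *
q=[]
for n in("scene","top"):
    p,d=vision.read_camera(n);q.append(p)
    C=cloud(n,d);x,y,z=C[...,0],C[...,1],C[...,2]
    m=np.hypot(x-.5315,y-.23)<.04
    h=m&(z>.19);print(n,"max z",z[m].max(),"head",C[h].mean(0))
    k=m&(z>.062)&(z<.098);print("jaw/stem zone",C[k].mean(0).round(4))
    s=(np.hypot(x-.57,y-.071)<.05)&(z>.07);print("steel",C[s].mean(0).round(4))
a=cv2.resize(q[0][210:350,270:410,::-1],(400,400),interpolation=cv2.INTER_CUBIC)
b=cv2.resize(q[1][130:250,230:350,::-1],(400,400),interpolation=cv2.INTER_CUBIC)
cv2.imwrite("pics/end.png",np.hstack([a,b]))
E
```

```text
time: 7.97
tool_pos: [0.5321, 0.2303, 0.4536]
tool_rot: [-3.14, -0.005, -0.1]
contact_force: [0.6, -0.1, 0.3]
opening: 0.0778
grip_force: 0.0
time: 8.72
tool_pos: [0.4473, -0.0126, 0.4499]
tool_rot: [-3.141, 0.001, -0.102]
contact_force: [-0.1, 0.6, -0.3]
opening: 0.0779
grip_force: 0.0
scene max z 0.2174037864691415 head [0.53365216 0.23016788 0.20811944]
jaw/stem zone [0.5352 0.23   0.0817]
steel [0.5716 0.0709 0.0859]
top max z 0.2172879935983317 head [0.53106339 0.22940041 0.20919027]
jaw/stem zone [0.5264 0.2274 0.0767]
steel [0.5691 0.0713 0.0914]
```

View pics/end.png

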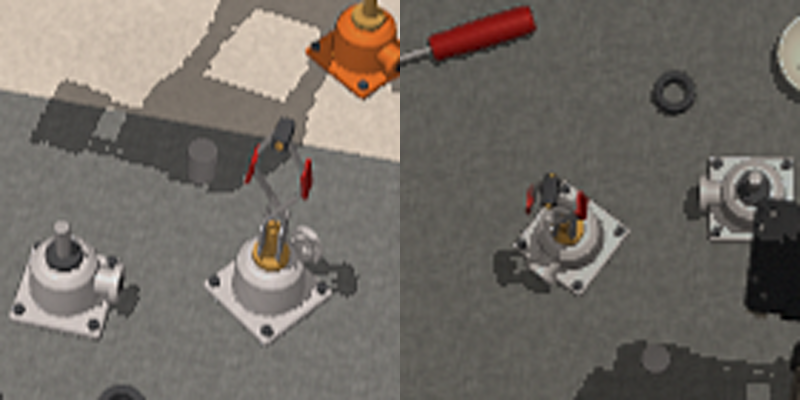

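The tweezers stand upright on the brass stem at (272,240), with the head over its axis. The head top is 36 mm higher than at the start, so the tips are about 66 mm up, roughly 28 mm down over the stem. Neither valve has moved.

```bash
python3 -c "
from cell import ticket;print(ticket.hand_in())"
```

```text
the job is handed in; nothing more can be done
None
```

The job is handed in: the smaller tweezers are clipped upright on the brass stem, jaws about 28 mm down over it, both valve bodies standing where they were, about 9 s on the robot's clock.

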